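Blank off the open air outlet, then turn the air on

ROBOT

A 7-joint arm with a two-finger parallel gripper is mounted at the origin on the work surface. World frame = base frame: x ahead of the robot, y to its left, z up, the work surface at z = 0. Lengths are in m, angles in rad, forces in N, time in s.
With the tool pointing down it reaches from about 0.425 to 0.825 m from the base axis. Payload 3.6 kg.
Tool frame: the origin (TCP) lies at the very end of the fingers, on their centre line; the grasp point (between the pads) lies 19 mm behind it; z points along the fingers, x is the direction in which the jaws open and shut, and the axes are right-handed (so a half turn about z gives the same grasp; the last joint's range is limited). The gripper opens to 85 mm and grips with 20 to 120 N. Pads are 22 mm wide; open, the fingers measure 114 mm over their backs; the gripper's body (76 mm by 85 mm) begins 54 mm behind the grasp point. The pads swing forward as they close: fully open they stand 13 mm farther back than shut.
Start: joints at [-1.212, 0.615, -0.013, 1.423, 0.008, 1.103, -0.04], TCP at [0.245, 0.602, 0.231] pointing down, gripper open.
Joint ranges: [-3.12, 3.12], [-0.3, 2.06], [-1.34, 1.32], [0.26, 2.42], [-1.36, 4.5], [0.01, 1.98], [-2.84, 2.84]. Speed limits (rad/s): [2.79, 2.79, 3.14, 3.14, 3.14, 3.14, 3.14].

INTERFACE

Orientations are given as a unit quaternion [w, x, y, z].
In Python, from cell import bot gives the robot as it stands.
- The arm moves only by the tool step_arm, never from a script. Its argument "moves" is a list that holds one entry, the list of rows, each a list of 5 numbers: the shift along the world's x, y, z in units of 3 cm (1.0 is 3 cm), then the turn about the world's z in units of 0.12 rad (1.0 is 0.12 rad), then the opening, from 0 (shut) to 1 (fully open). In form: [[[x, y, z, spin, hand], ...]]. A call has 1 to 8 rows; each row shifts and turns the commanded pose from where the row before left it; what a row does not reach is not made up. A row lasts 1/8 s, in which the tool goes at most 62.5 mm and 10.7 degrees, less where a joint would pass 70% of its speed; a pose out of reach is approached as far as the arm can. A call with a number of a shift or a turn outside -1 to 1 is refused whole. A call with a gripper value outside its range is refused whole. The fingers move at their own pace and stop on an object; the grip force is fixed at half the most. Time passes only in rows, so rows that do not move let the fingers close. It gives the time, the measured TCP pose, the force and the opening at its end, in the units of the state.
- bot.get_state(): the state, without advancing time (a new reading comes with each control period).
- bot.capture(name): name is "scene" or "top" or "wrist"; returns a dict with "image" (480x640x3 uint8, blue, green, red), "range_z" (480x640 float32, m along the optical axis (not along the pixel's ray), 0 where there is no reading), "mtx" (3x3 intrinsics, pixels), "xyz" and "rotation" of the camera in the world. Camera axes: x right, y up, looking along -z (the intrinsics and any distortion apply to the point x, -y, -z); pixel columns grow to the right and rows downward; lengths in m; the calibration is good to about 2 mm. A picture is of the moment at which its call begins.
- bot.sign_off(): hands the job in, once; it reports no verdict.
Trained networks look in the newest picture that a camera, given by its name, has taken for a name from the list of things; names that differ only in an ending like _2 or _b are one class to them, and where a whole thing is asked for, a point or a joint stands for the part that bears it (a point fixed in the world has none). Each returns a list of dicts, best first, with "p" (0 to 1); they miss things now and then, are a little off and sometimes report something else, mostly with a low value. They report only what shows in the picture. A call takes as long as a camera call. They do not tell look-alikes from the thing itself.
- bot.cut_out(camera, name): "pixels" (480x640 bool, what is visible of it) and "rect" ([left, top, width, height] in pixels, round what is visible of it).
- bot.pinpoint(camera, name): "at" ([column, row] in pixels: a listed point, or the origin of a listed thing).
The state is a dict: "clock": time; "qpos": joint angles; "joint_vel": joint speeds; "joint_torque": joint torques, N m; "eef_pos": TCP position; "tool_rot": TCP orientation; "ft_force": force on the tool from outside, world axes, zero at the start; "ft_torque": the same for the moment, N m; "width": finger opening in m.
Only numpy, scipy, OpenCV 4.12 (cv2) and the standard library are available. Lean on these libraries where they do the work, as an engineer would, in place of code of your own. Each camera call takes 0.05 s, during which the arm holds its last target.

TASK

Take the brass blanking cap from the table and close the manifold's open outlet with it: push it straight down onto the rubber seal with its claws between the outlet's claws, and turn it clockwise (seen from above) as far as it goes, so that the claws hook and it stays locked when you let go. Only then open the air by swinging the red valve lever fully round until it lies in line with the pipe. Leave the other things on the table where they are.

Things in the scene. Friction and masses are not known exactly. Their poses are not given: they have to be found in the camera images.
- cap: brass blanking cap (claw-coupling half with a hexagon on top), loose, 0.2 to 0.4 kg, standing on its two claws. Origin: centre of the claw tips' plane, its underside; z up its axis; x through its two claws (the same after half a turn). Claws reach 30 mm from the axis, are 40 degrees wide, z 0 to 22 mm, hooked inwards (to 18 mm) at z 0 to 6. Above: round neck of radius 14.5 mm to z 36
- cap_grip (a point): middle of the cap's hexagon, the place to grip, 50 mm above the cap's origin on its axis; axes as the cap's. Hexagon 34 mm across flats, z 36 to 64 mm above the cap's origin; its flats face 30, 90 and 150 degrees from the cap's x (and opposite). Keep fingertips above z 35 mm of the cap: once it is on, the outlet's claws come up to z 32 beside the neck
- cap_face (a point): centre of the cap's seating face, 16 mm above the cap's origin on its axis; axes as the cap's
- outlet: the open outlet, a fixed brass claw-coupling half facing up on the manifold. Origin: centre of its seating face, 105 mm above the table; z up, x through its two upright claws (to 30 mm from the axis, 40 degrees wide, 16 mm tall, hooked inwards). On its y axis are two 60 degree gaps for the cap's claws: the cap goes on with its x along the outlet's y, either way round, 10 degrees and 2 mm to spare
- outlet_seal (a point): top of the outlet's springy black rubber seal (radius 12 mm), 5 mm above the outlet's face; yields from 6 N, flat at 14 N. The claws pass only while the cap's face is held 0 to 3.5 mm above the outlet's face (aim at 1 mm). Held so, the cap turns clockwise 50 degrees until claw meets claw (the other way is blocked). Let go, it springs up to 3.5 mm onto its hooks and stays by friction
- outlet_capped: the manifold's other outlet, 130 mm from the open one, already closed with a cap like the loose one: fixed, not to be worked on. Origin at its seating face 105 mm above the table; radius 30 mm, top 52 mm above its origin
- manifold: aluminium air bar fixed on the table, 50 mm wide, 70 mm tall, y -120 to 160 mm, with a gauge at its +y end (to y 207) and a brass ball valve at its -y end; outlets on top at y -30 and y 100 mm (either may be the open one). Origin: under the bar, on the table; y along the bar, x away from the robot. The supply pipe leaves the valve to y -245 mm, then runs to +x, up to 58 mm high
- valve (a joint): the ball valve's lever, rad: 0 closed (lever along the manifold's -x, square to the pipe, towards the robot), 1.571 fully open (lever along the manifold's -y, in line with the pipe, pointing away from the outlets). It grows anticlockwise seen from above, starts 0 to 0.2, takes about 0.25 N m and stays where it is left
- valve_pivot (a point): the lever's pivot axis (vertical), at the lever's mid height 92 mm above the table; axes as the manifold's
- valve_grip (a point): middle of the lever's red sleeve, 88 mm from the pivot and 92 mm above the table; the sleeve is 80 mm long (48 to 128 mm from the pivot), 22 mm wide, 14 mm tall, with free space below it
- hose_tail: bystander: dark steel claw coupling half with a ribbed hose tail, loose, standing on its claws, radius 30 mm, 72 mm tall; origin at the centre of its underside
- oil_can: bystander: blue oil can with a spout, loose, upright, radius 28 mm, 150 mm tall; origin at the centre of its underside
- spray_can: bystander: yellow spray can with a black cap, loose, upright, radius 26 mm, 150 mm tall; origin at the centre of its underside
- clip_jar: bystander: orange jar with a dark lid, loose, upright, radius 33 mm, 75 mm tall; origin at the centre of its underside
- hammer: bystander: hammer with a wooden handle lying on the table, 260 mm long along its x (head at +x, 78 mm wide), 26 mm tall; origin under its middle
- screwdriver: bystander: blue screwdriver lying on the table, 200 mm long along its x, 26 mm tall; origin under its middle
- offcut: bystander: dark piece of angle steel lying behind the manifold, 220 mm long along its x, 30 mm wide, 30 mm tall; origin under its middle
Not all that is in view belongs to the job. What is shaped like the cap but turquoise or white is not meant.

How it is judged:
On the way:
1. the cap is pushed onto the open outlet and turned to lock, the valve still shut (horizontal distance between cap and outlet below 0.004 m and z of cap_face in the frame of outlet between -0.002 and 0.0047 m and angle between cap's own z axis and vertical below 0.1 rad and angle between the x axis of cap and the x axis of outlet, either way round below 0.9 rad and value of joint valve below 0.5 rad), for 0.2 s.
At the end, for the whole second after the job is handed in: The cap sits locked on the open outlet, at rest and let go: its axis within 4 mm of the outlet's, its face no more than 4.7 mm above the outlet's face, upright within 0.1 rad, turned at least 38 of the 50 degrees (x axes 0.9 rad or less apart); and the valve lever is at 1.4 rad or more (horizontal distance between cap and outlet below 0.004 m and z of cap_face in the frame of outlet between -0.002 and 0.0047 m and angle between cap's own z axis and vertical below 0.1 rad and angle between the x axis of cap and the x axis of outlet, either way round below 0.9 rad and value of joint valve above 1.4 rad and linear speed of cap below 0.02 m/s and contact force between the fingers and cap below 0.1 N); the robot touches nothing.
It fails at once if a standing bystander (hose fitting, oil can, spray can, jar) is knocked over or pushed more than 30 mm (distance of any of hose_tail, oil_can, spray_can, clip_jar from where it was at the start of the episode above 0.03 m or angle between any of hose_tail, oil_can, spray_can, clip_jar's own z axis and vertical above 0.5 rad).
It fails at once if a lying bystander (hammer, screwdriver, angle steel) is pushed more than 30 mm (distance of any of hammer, screwdriver, offcut from where it was at the start of the episode above 0.03 m).
It fails at once if the air valve is opened (more than 0.5 rad) while the blank is not locked on the open outlet (value of joint valve above 0.5 rad and not (horizontal distance between cap and outlet below 0.004 m and z of cap_face in the frame of outlet between -0.002 and 0.0047 m and angle between cap's own z axis and vertical below 0.1 rad and angle between the x axis of cap and the x axis of outlet, either way round below 0.9 rad)).
It also fails if it takes over 54 s, if anything falls off the work surface, if the arm or the gripper's body presses on something with over 40 N, if the wrist force passes 120 N, or if a joint passes its speed limit or range.

## Working session

There is one attempt and no reset: what is moved stays moved. The work goes in short steps, Python scripts to look and compute and a tool call to move; the robot and the scene stay as the last step left them, time stands still between calls to the robot, and variables do not carry over. Pictures are saved under pics/ and viewed, and the job is handed in when it is done.

Besides the shell and the picture viewer there is one more tool, called after "Request:" in YAML: its name, and indented under it one key for each argument. step_arm: Moves the arm, as the interface text tells. Its arguments: {"type":"object","properties":{"moves":{"type":"array","items":{"type":"array","items":{"type":"array","items":{"type":"number"}}}}},"required":["moves"]}

```bash
ls; mkdir -p pics
cat > h.py <<'E'
import numpy as np, cv2, pickle
from cell import bot
def cap(n,tag):
    c=bot.capture(n); cv2.imwrite(f'pics/{tag}.png',c['image']); pickle.dump(c,open(f'{tag}.pkl','wb')); return c
def w(c,u,v,d=None,z=None):
    K=np.array(c['mtx']);R=np.array(c['rotation']);t=np.array(c['xyz'])
    if R.shape!=(3,3):
        from scipy.spatial.transform import Rotation as Ro
        R=Ro.from_quat(np.roll(R,-1)).as_matrix()
    r=np.array([(u-K[0,2])/K[0,0],-(v-K[1,2])/K[1,1],-1.0]); r=R@r
    if z is not None: s=(z-t[2])/r[2]
    else: s=d if d is not None else c['range_z'][int(round(v)),int(round(u))]
    return t+r*s
def proj(c,P):
    K=np.array(c['mtx']);R=np.array(c['rotation']);t=np.array(c['xyz'])
    if R.shape!=(3,3):
        from scipy.spatial.transform import Rotation as Ro
        R=Ro.from_quat(np.roll(R,-1)).as_matrix()
    p=R.T@(np.array(P)-t); return np.array([K[0,0]*p[0]/-p[2]+K[0,2], K[1,1]*-p[1]/-p[2]+K[1,2]])
E
python3 - <<'E'
from h import *
print(bot.get_state())
for n in('scene','top','wrist'):
    c=cap(n,n+'0'); print(n,c['xyz'],c['rotation'],c['mtx'])
    for k in('cap','cap_grip','outlet','outlet_seal','outlet_capped','manifold','valve_pivot','valve_grip','hose_tail','oil_can','spray_can','clip_jar','hammer','screwdriver','offcut'):
        try: print(k,[(np.round(d['at']).tolist(),round(d['p'],2)) for d in bot.pinpoint(n,k)][:4])
        except Exception as e: print(k,e)
E
```

```text
pics
{'clock': 0.0, 'qpos': array([-1.21151375,  0.61591013, -0.01261717,  1.42493778,  0.00807376,
        1.10339221, -0.04038926]), 'joint_vel': array([-1.26744053e-03, -8.35463079e-04,  3.07298575e-05, -5.71382997e-04,
       -8.80524862e-04,  1.49120892e-03,  9.72946174e-04]), 'joint_torque': array([-4.84401460e-05, -4.69218493e+01,  2.59031570e-01, -1.71039069e+01,
        9.94415808e-03,  9.69922927e-03, -2.90818343e-05]), 'eef_pos': array([0.24427599, 0.60151075, 0.23013115]), 'tool_rot': array([ 7.31406718e-04,  8.29524117e-01,  5.58469383e-01, -1.07353102e-03]), 'ft_force': array([-0.79730048, -0.22160779,  0.72200278]), 'ft_torque': array([-0.02889735, -0.03632753,  0.01933875]), 'width': 0.08518807435599071}
scene [ 1.17682228 -0.28418018  1.11896713] [0.80217313 0.24782126 0.16763319 0.51672237] [[534.0582243    0.         318.46126782]
 [  0.         534.0582243  236.79025958]
 [  0.           0.           1.        ]]
cap [([366.0, 230.0], 0.81), ([338.0, 182.0], 0.76), ([338.0, 213.0], 0.66)]
cap_grip [([334.0, 169.0], 0.78), ([366.0, 216.0], 0.7), ([337.0, 198.0], 0.
[... 1270 characters left out ...]
.93)]
oil_can [([189.0, 328.0], 0.65), ([288.0, 204.0], 0.59)]
spray_can [([163.0, 280.0], 0.63)]
clip_jar [([510.0, 276.0], 0.73)]
hammer [([369.0, 304.0], 0.88)]
screwdriver [([454.0, 220.0], 0.95)]
offcut [([247.0, 141.0], 0.8)]
wrist [0.17054618 0.63161567 0.37496863] [ 0.8193018  -0.12881989 -0.08668202  0.5519386 ] [[350.31840165   0.         322.50141482]
 [  0.         350.31840165 237.64580125]
 [  0.           0.           1.        ]]
cap [([14.0, 384.0], 0.95)]
cap_grip []
outlet []
outlet_seal []
outlet_capped []
manifold []
valve_pivot []
valve_grip []
hose_tail [([127.0, 387.0], 0.57)]
oil_can [([127.0, 389.0], 0.56)]
spray_can []
clip_jar []
hammer []
screwdriver []
offcut []
```

View pics/scene0.png

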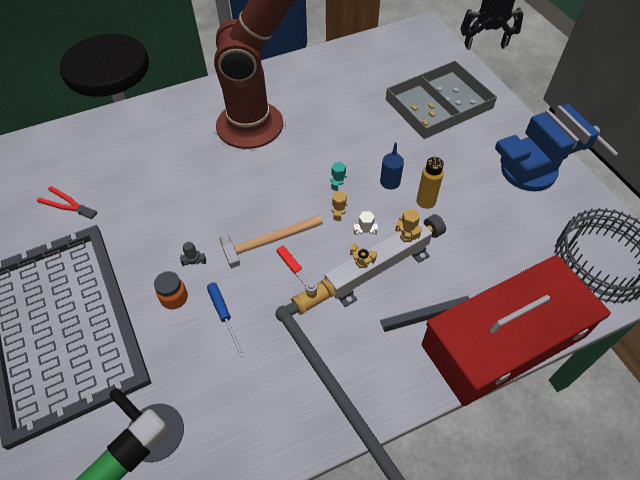

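View pics/top0.png

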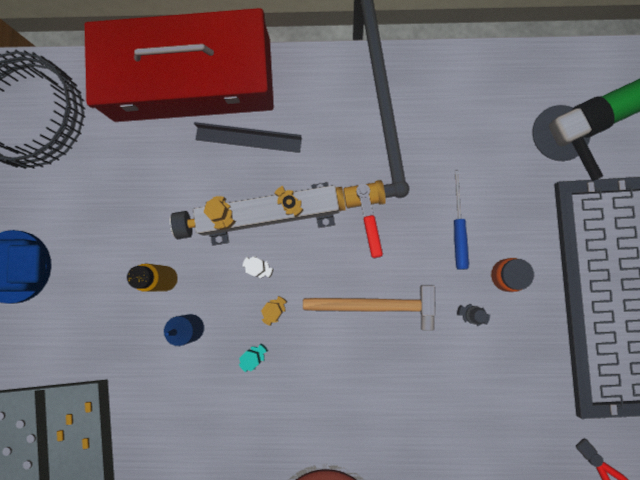

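Run:
```python
import cv2
a=cv2.imread('pics/top0.png')[160:400,170:400]
cv2.imwrite('pics/top0c.png',cv2.resize(a,None,fx=2.5,fy=2.5,interpolation=3)[:600])
b=cv2.imread('pics/scene0.png')[130:330,240:470]
cv2.imwrite('pics/scene0c.png',cv2.resize(b,None,fx=3,fy=3,interpolation=3))
```

```text
(no output)
```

View pics/top0c.png

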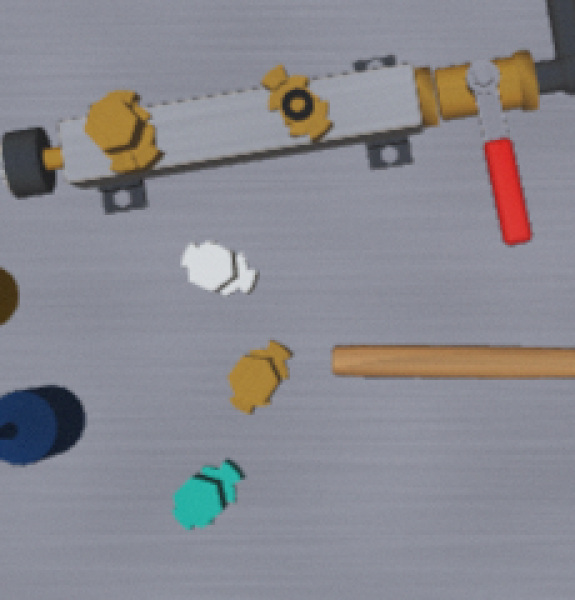

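View pics/scene0c.png

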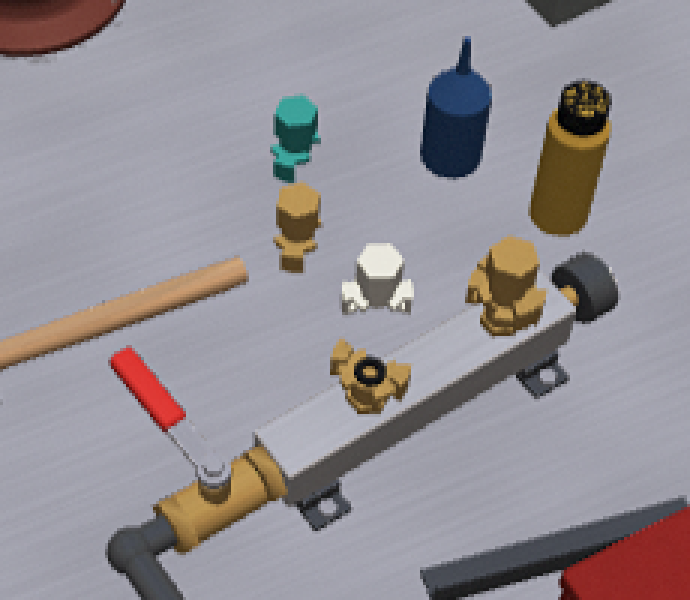

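Candidates for the cap in the top image: loose brass (274,310), turquoise (254,357), white (258,267), the brass cap fixed on the manifold (218,213) and the dark hose tail (474,315). I choose the loose brass one. The crop confirms it: it stands on the table and is brass with a hexagon. The open outlet with the black seal is at (288,201).

```bash
cat >> h.py <<'E'
def cloud(c):
    K=np.array(c['mtx']);R=np.array(c['rotation']);t=np.array(c['xyz'])
    from scipy.spatial.transform import Rotation as Ro
    if R.shape!=(3,3): R=Ro.from_quat(np.roll(R,-1)).as_matrix()
    v,u=np.mgrid[0:480,0:640]; d=c['range_z']
    r=np.stack([(u-K[0,2])/K[0,0],-(v-K[1,2])/K[1,1],-np.ones_like(d)],-1)*d[...,None]
    return r@R.T+t
E
python3 - <<'E'
from h import *
for n in('top','scene'):
    c=pickle.load(open(n+'0.pkl','rb')); X=cloud(c)
    bx={'cap':(274,310),'white':(258,267),'turq':(254,357),'outlet':(288,201),'capped':(218,213)} if n=='top' else {'cap':(340,200),'white':(366,220),'turq':(338,172),'outlet':(363,254),'capped':(409,222)}
    for k,(u,v) in bx.items():
        P=X[v-22:v+22,u-22:u+22].reshape(-1,3)
        if k in('outlet','capped'):
            zs=[(.115,.13),(.104,.112),(.15,.165)]
        else: zs=[(.058,.07),(.012,.03)]
        for a,b in zs:
            m=(P[:,2]>a)&(P[:,2]<b)
            if m.sum()>5: print(n,k,(a,b),m.sum(),P[m].mean(0).round(4), ((P[m].min(0)+P[m].max(0))/2).round(4))
        print('  zmax',np.sort(P[:,2])[-5:].round(3), 'tablez',np.median(P[P[:,2]<.01][:,2]) if (P[:,2]<.01).any() else None)
T=pickle.load(open('top0.pkl','rb'))
for k,uv,z in [('pivot',(361,193),.092),('grip',(375,239),.092),('seal',(287,202),.11),('outlet',(287,200),.105),('capped',(219,213),.105),('manifold',(280,213),0),('hose',(469,314),0),('hamhead',(428,307),.02),('hamtail',(305,304),.02),('oil',(189,328),0),('spray',(163,280),0)]: print(k,w(T,*uv,z=z).round(4))
S=pickle.load(open('scene0.pkl','rb'))
for k,uv,z in [('pivot',(307,286),.092),('grip',(286,258),.092),('seal',(363,254),.11),('outlet',(365,254),.105),('capped',(405,229),.105),('manifold',(366,271),0)]: print(k,w(S,*uv,z=z).round(4))
E
```

```text
top cap (0.058, 0.07) 283 [0.4083 0.1012 0.0646] [0.4077 0.1017 0.0639]
top cap (0.012, 0.03) 149 [0.412  0.0965 0.0225] [0.4078 0.1016 0.0203]
  zmax [1.12 1.12 1.12 1.12 1.12] tablez 0.0006917328585549498
top white (0.058, 0.07) 274 [0.4947 0.1348 0.0646] [0.4946 0.1351 0.0646]
top white (0.012, 0.03) 137 [0.4907 0.1243 0.0227] [0.4942 0.1346 0.0211]
  zmax [1.12 1.12 1.12 1.12 1.12] tablez 0.0006435480136646188
top turq (0.058, 0.07) 293 [0.3164 0.1429 0.0644] [0.3157 0.1428 0.0635]
top turq (0.012, 0.03) 144 [0.3251 0.1326 0.0221] [0.317  0.1432 0.0207]
  zmax [1.12 1.12 1.12 1.12 1.12] tablez 0.0004422458672319607
top outlet (0.115, 0.13) 130 [0.612  0.0628 0.1214] [0.6127 0.0632 0.1211]
top outlet (0.104, 0.112) 261 [0.6125 0.0627 0.1075] [0.6105 0.0624 0.108 ]
  zmax [1.12 1.12 1.12 1.12 1.12] tablez 0.0009132073567987842
top capped (0.115, 0.13) 185 [0.5853 0.1855 0.1196] [0.5928 0.1869 0.1224]
top capped (0.104, 0.112) 55 [0.5897 0.1826 0.1073] [0.5915 0.1867 0.1081]
top capped (0.15, 0.165) 327 [0.5922 0.1913 0.157 ] [0.5923 0.1915 0.1559]
  zmax [1.12 1.12 1.12 1.12 1.12] 
[... 1028 characters left out ...]
.1871 0.1076] [0.599  0.1925 0.1079]
scene capped (0.15, 0.165) 187 [0.5944 0.1921 0.1561] [0.5937 0.193  0.156 ]
  zmax [1.119 1.119 1.119 1.119 1.119] tablez 0.00015963157836562658
pivot [ 0.6305 -0.0708  0.092 ]
grip [ 0.5434 -0.096   0.092 ]
seal [0.6119 0.067  0.11  ]
outlet [0.6164 0.0676 0.105 ]
capped [0.5931 0.195  0.105 ]
manifold [0.6066 0.0928 0.    ]
hose [ 0.3999 -0.2865  0.    ]
hamhead [ 0.4147 -0.2024  0.02  ]
hamtail [0.4213 0.04   0.02  ]
oil [0.3733 0.2769 0.    ]
spray [0.4705 0.3325 0.    ]
pivot [ 0.6299 -0.0806  0.092 ]
grip [ 0.5428 -0.095   0.092 ]
seal [0.6164 0.0632 0.11  ]
outlet [0.6155 0.069  0.105 ]
capped [0.5925 0.1852 0.105 ]
manifold [0.6024 0.0853 0.    ]
```

```bash
cat >> h.py <<'E'
def ang(P,c,z0,z1,r0=.02,r1=.034):
    d=P[:,:2]-c; r=np.hypot(*d.T); m=(P[:,2]>z0)&(P[:,2]<z1)&(r>r0)&(r<r1)
    a=np.arctan2(d[m,1],d[m,0]); return m.sum(), np.degrees(np.angle(np.exp(2j*a).mean())/2), np.histogram(np.degrees(a),np.arange(-180,181,20))[0]
def hexang(P,c,z0,z1):
    # 60-deg phase of outer boundary
    d=P[(P[:,2]>z0)&(P[:,2]<z1)][:,:2]-c
    best=[]
    th=np.radians(np.arange(0,60,1.))
    for t in th:
        m=max(np.percentile(d@np.array([np.cos(t+k*np.pi/3),np.sin(t+k*np.pi/3)]),97) for k in range(6)); best.append(m)
    return np.degrees(th[np.argmin(best)])
E
python3 - <<'E'
from h import *
for n in('top','scene'):
    c=pickle.load(open(n+'0.pkl','rb')); P=cloud(c).reshape(-1,3)
    C=np.array([.408,.1015]);O=np.array([.6125,.063])
    print(n,'cap',ang(P,C,.008,.03),'hex',hexang(P[np.hypot(*(P[:,:2]-C).T)<.03],C,.06,.068)); print('outlet',ang(P,O,.115,.13,.015))
    # valve sleeve red
    im=c['image'].astype(int); m=(im[...,2]>150)&(im[...,1]<70)&(im[...,0]<70)
    Q=P[m.ravel()]; Q=Q[(Q[:,2]>.08)&(Q[:,2]<.11)&(np.hypot(Q[:,0]-.54,Q[:,1]+.095)<.09)]
    e=np.linalg.svd(Q[:,:2]-Q[:,:2].mean(0),full_matrices=False)[2][0]
    print('sleeve',len(Q),Q.mean(0).round(4),np.degrees(np.arctan2(e[1],e[0])))
E
```

```text
top cap (np.int64(118), np.float64(-32.07265544124518), array([ 5,  1,  0,  0,  4,  6, 21, 25, 10,  5,  1,  0,  0,  0,  0, 10, 19,
       11])) hex 2.0
outlet (np.int64(130), np.float64(40.81684101056567), array([ 1, 32, 32,  1,  0,  0,  0,  0,  0,  0, 30, 32,  2,  0,  0,  0,  0,
        0]))
sleeve 448 [ 0.5481 -0.0912  0.0992] -168.83354922003903
scene cap (np.int64(66), np.float64(-27.68808791081736), array([ 0,  0,  0,  0,  1,  4, 13, 20, 15,  6,  4,  0,  0,  3,  0,  0,  0,
        0])) hex 28.0
outlet (np.int64(86), np.float64(40.562765440208764), array([ 4, 18, 17,  4,  0,  0,  0,  0,  0,  0, 20, 20,  3,  0,  0,  0,  0,
        0]))
sleeve 244 [ 0.5512 -0.0911  0.0982] 11.574648159098604
```

Request:
step_arm:
  moves:
    - [[0.3, -0.93, 0, -0.15, 1], [0.3, -0.93, 0, -0.15, 1], [0.3, -0.93, 0, -0.15, 1], [0.3, -0.93, 0, -0.15, 1], [0.3, -0.93, 0, -0.15, 1], [0.3, -0.93, 0, -0.15, 1], [0.3, -0.93, 0, -0.15, 1], [0.3, -0.93, 0, -0.1, 1]]

```text
clock: 3.4
eef_pos: [0.3169, 0.3782, 0.2315]
tool_rot: [-0.0, 0.866, 0.5, 0.0]
ft_force: [0.2, -0.1, -0.2]
width: 0.0854
```

Request:
step_arm:
  moves:
    - [[0.3, -0.93, 0, 0, 1], [0.3, -0.93, 0, 0, 1], [0.3, -0.93, 0, 0, 1], [0.3, -0.93, 0, 0, 1], [0.3, -0.93, 0, 0, 1], [0.3, -0.93, 0, 0, 1], [0.3, -0.93, 0, 0, 1], [0.3, -0.93, 0, 0, 1]]

```text
clock: 4.4
eef_pos: [0.389, 0.155, 0.2316]
tool_rot: [0.0, 0.866, 0.5, 0.0]
ft_force: [-0.1, -0.8, 0.2]
width: 0.0856
```

Request:
step_arm:
  moves:
    - [[0.3, -0.93, -0.5, 0, 1], [0.3, -0.8, -0.5, 0, 1], [0, 0, 0, 0, 1], [0, 0, 0, 0, 1]]

```text
clock: 4.9
eef_pos: [0.4066, 0.1049, 0.2017]
tool_rot: [-0.0, 0.866, 0.5, 0.0]
ft_force: [0.5, 0.8, 0.7]
width: 0.0854
```

```bash
cat >> h.py <<'E'
def st():
    s=bot.get_state(); q=s['tool_rot']; x=np.array([1-2*(q[2]**2+q[3]**2),2*(q[1]*q[2]+q[0]*q[3])])
    print('t',round(s['clock'],2),'p',s['eef_pos'].round(4),'jaw',round(np.degrees(np.arctan2(x[1],x[0])),2),'F',s['ft_force'].round(1),'M',s['ft_torque'].round(2),'w',round(s['width'],4),'q',s['qpos'].round(2))
E
python3 - <<'E'
from h import *
st()
c=cap('wrist','w1'); P=cloud(c).reshape(-1,3)
P=P[np.hypot(P[:,0]-.408,P[:,1]-.1015)<.034]
m=P[(P[:,2]>.06)&(P[:,2]<.068)]; C=(m.min(0)+m.max(0))/2; print(len(m),m.mean(0),C)
C=m.mean(0)[:2]
print(ang(P,C,.004,.03),hexang(P,C,.06,.068)); print([ (d['at'],d['p'])for d in bot.pinpoint('wrist','cap_grip')])
E
```

```text
t 4.9 p [0.4066 0.1049 0.2017] jaw 60.04 F [0.5 0.8 0.7] M [ 0.03 -0.01 -0.05] w 0.0854 q [-0.4   0.31  0.13  2.09 -0.06  0.75  0.81]
1426 [0.4069229  0.10231666 0.06488808] [0.4074977  0.10200697 0.0637286 ]
(np.int64(349), np.float64(-34.81065865671836), array([ 23,   5,   0,   0,   1,   0,   0,   0,   0,   0,   0,   0,   0,
        15,  21, 103, 129,  52])) 32.0
[([399.3, 284.5], 0.9), ([322.3, 224.4], 0.73), ([307.3, 101.9], 0.56)]
```

View pics/w1.png

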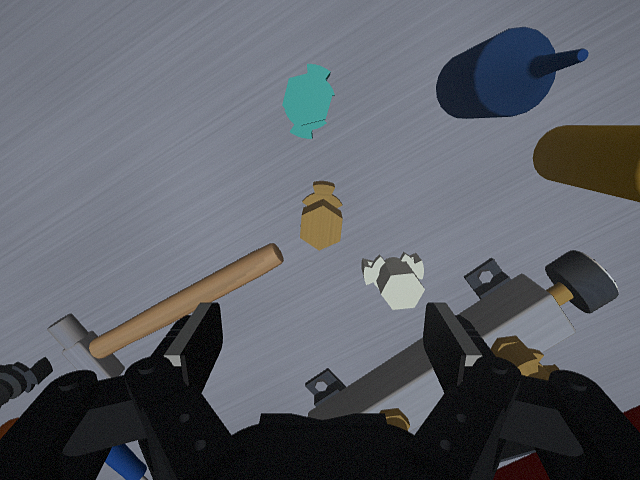

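```bash
cat >> h.py <<'E'
def hexfit(P,z0,z1):
    d=P[(P[:,2]>z0)&(P[:,2]<z1)][:,:2]; th=np.arange(0,60,.5); s=[]
    for t in np.radians(th):
        s.append([np.ptp(d@np.array([np.cos(t+k*np.pi/3),np.sin(t+k*np.pi/3)])) for k in range(3)])
    s=np.array(s); i=np.argmin(s.sum(1)); ctr=[]
    for k in range(3):
        a=np.radians(th[i])+k*np.pi/3; p=d@np.array([np.cos(a),np.sin(a)]); ctr.append(((p.min()+p.max())/2,np.cos(a),np.sin(a)))
    ctr=np.array(ctr); c=np.linalg.lstsq(ctr[:,1:],ctr[:,0],rcond=None)[0]
    return len(d),th[i],s[i].round(4),c.round(4)
E
python3 - <<'E'
from h import *
for f in('w1','top0'):
    P=cloud(pickle.load(open(f+'.pkl','rb'))).reshape(-1,3); P=P[np.hypot(P[:,0]-.408,P[:,1]-.1015)<.034]
    for z in(.055,.06,.063,.064): print(f,z,hexfit(P,z,.069), np.percentile(P[P[:,2]>.05][:,2],[20,50,80,95,99]).round(4))
E
```

```text
w1 0.055 (1476, np.float64(55.0), array([0.034 , 0.0344, 0.0344]), array([0.4075, 0.1019])) [0.2811 0.288  0.2941 0.2986 0.2998]
w1 0.06 (1426, np.float64(55.0), array([0.034 , 0.0344, 0.0343]), array([0.4076, 0.1019])) [0.2811 0.288  0.2941 0.2986 0.2998]
w1 0.063 (1391, np.float64(55.0), array([0.034 , 0.0344, 0.0343]), array([0.4076, 0.1019])) [0.2811 0.288  0.2941 0.2986 0.2998]
w1 0.064 (1277, np.float64(55.0), array([0.034 , 0.0342, 0.0343]), array([0.4076, 0.1019])) [0.2811 0.288  0.2941 0.2986 0.2998]
top0 0.055 (283, np.float64(55.0), array([0.0337, 0.0342, 0.034 ]), array([0.4081, 0.1016])) [0.0626 0.0645 0.0664 0.0677 0.0697]
top0 0.06 (279, np.float64(54.5), array([0.0338, 0.0341, 0.034 ]), array([0.4081, 0.1016])) [0.0626 0.0645 0.0664 0.0677 0.0697]
top0 0.063 (219, np.float64(54.5), array([0.0336, 0.0339, 0.034 ]), array([0.4082, 0.1015])) [0.0626 0.0645 0.0664 0.0677 0.0697]
top0 0.064 (173, np.float64(54.5), array([0.0336, 0.0339, 0.0335]), array([0.4083, 0.1015])) [0.0626 0.0645 0.0664 0.0677 0.0697]
```

Request:
step_arm:
  moves:
    - [[0.04, -0.1, -0.7, -0.73, 1], [0, 0, -0.8, 0, 1], [0, 0, -0.8, 0, 1], [0, 0, -0.8, 0, 1], [0, 0, -0.8, 0, 1], [0, 0, -0.8, 0, 1], [0, 0, 0, 0, 1], [0, 0, 0, 0, 1]]

```text
clock: 6.0
eef_pos: [0.4083, 0.1016, 0.061]
tool_rot: [0.0, 0.887, 0.462, 0.001]
ft_force: [0.3, -0.6, 0.8]
width: 0.0851
```

Run:
```python
from h import *
st()
```

```text
t 6.0 p [0.4083 0.1016 0.061 ] jaw 55.03 F [ 0.3 -0.6  0.8] M [ 0.03 -0.04  0.02] w 0.0851 q [-0.35  0.57  0.08  2.24 -0.14  0.33  0.81]
```

Request:
step_arm:
  moves:
    - [[0, 0, -0.4, 0, 1], [0, 0, -0.4, 0, 1], [0, 0, 0, 0, 1], [0, 0, 0, 0, 0], [0, 0, 0, 0, 0], [0, 0, 0, 0, 0], [0, 0, 0, 0, 0], [0, 0, 0, 0, 0]]

```text
clock: 7.0
eef_pos: [0.4081, 0.101, 0.0367]
tool_rot: [0.0, 0.887, 0.462, 0.0]
ft_force: [-0.3, -0.3, 7.1]
width: 0.0328
```

Run:
```python
from h import *
st()
```

```text
t 7.0 p [0.4081 0.101  0.0367] jaw 54.98 F [-0.3 -0.3  7.1] M [0.03 0.09 0.  ] w 0.0328 q [-0.34  0.63  0.07  2.25 -0.15  0.27  0.82]
```

Request:
step_arm:
  moves:
    - [[0, 0, 0.5, 0, 0], [0, 0, 1, 0, 0], [0, 0, 1, 0, 0], [0, 0, 1, 0, 0], [0, 0, 1, 0, 0], [0.2, 0, 1, 0, 0], [0.8, -0.2, 1, -0.3, 0], [0.8, -0.3, 0.5, -0.4, 0]]

```text
clock: 8.0
eef_pos: [0.4621, 0.086, 0.2473]
tool_rot: [-0.0, 0.906, 0.424, 0.0]
ft_force: [-0.3, 0.3, -2.3]
width: 0.0329
```

Request:
step_arm:
  moves:
    - [[0.9, -0.3, 0, -0.4, 0], [0.9, -0.3, 0, -0.4, 0], [0.9, -0.3, 0, -0.4, 0], [0.9, -0.3, 0, -0.18, 0], [0.9, -0.3, 0, 0, 0], [0.9, -0.3, 0, 0, 0], [0.7, -0.2, 0, 0, 0], [0, 0, 0, 0, 0]]

```text
clock: 9.0
eef_pos: [0.6446, 0.0249, 0.2443]
tool_rot: [-0.0, 0.938, 0.347, -0.002]
ft_force: [0.9, -0.4, -3.1]
width: 0.0333
```

Request:
step_arm:
  moves:
    - [[0, 0, 0, 0, 0], [0, 0, 0, 0, 0]]

```text
clock: 9.25
eef_pos: [0.6438, 0.0265, 0.2461]
tool_rot: [-0.0, 0.938, 0.348, -0.001]
ft_force: [0.1, 1.0, -2.2]
width: 0.0331
```

Run:
```python
from h import *
st()
c=cap('wrist','w2'); X=cloud(c); P=X.reshape(-1,3)
print(proj(c,[.613,.0635,.11]), [ (d['at'],d['p'],w(c,*d['at'],z=.11).round(4)) for d in bot.pinpoint('wrist','outlet_seal')], [ (d['at'],d['p'],w(c,*d['at'],z=.105).round(4)) for d in bot.pinpoint('wrist','outlet')])
```

```text
t 9.25 p [0.6438 0.0265 0.2461] jaw 40.71 F [ 0.1  1.  -2.2] M [-0.   -0.    0.01] w 0.0331 q [-0.21  0.6   0.24  1.42 -0.15  1.13  0.76]
[324.92561799 166.52196706] [([321.9, 163.3], 0.57, array([0.6096, 0.0638, 0.11  ]))] [([322.6, 165.4], 0.74, array([0.6114, 0.0626, 0.105 ])), ([324.9, 273.7], 0.48, array([ 0.6744, -0.0075,  0.105 ]))]
```

View pics/w2.png

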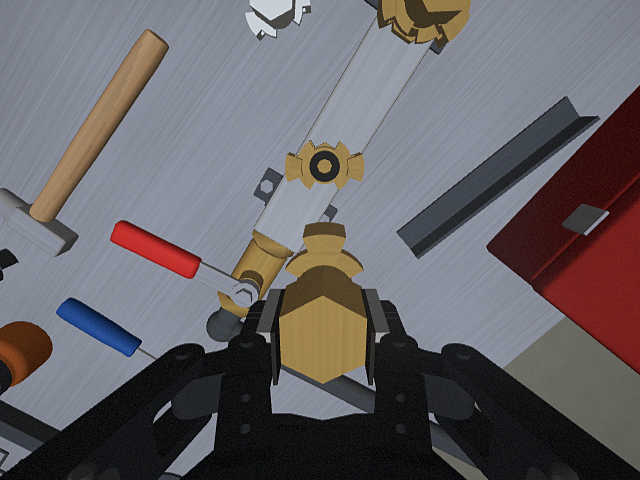

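Run:
```python
from h import *
c=pickle.load(open('w2.pkl','rb')); X=cloud(c); im=c['image']
g=im.max(2); m=np.zeros((480,640),bool); m[140:195,300:350]=True
m&=(g<60)
print('dark',m.sum()); Q=X[m]; print('z',np.percentile(Q[:,2],[10,50,90]).round(4))
v,u=np.nonzero(m); (cc,r)=cv2.minEnclosingCircle(np.stack([u,v],1).astype(np.float32)); print(cc,r, w(c,*cc,z=.11).round(4), w(c,u.mean(),v.mean(),z=.11).round(4))
P=X[130:200,270:380].reshape(-1,3)
k=(P[:,2]>.117)&(P[:,2]<.126); print('claw tops',k.sum(),P[k].mean(0).round(4))
O=P[k].mean(0)[:2]; 
A=P[k]; d=A[:,:2]-O; e=np.linalg.svd(d,full_matrices=False)[2][0]; s=d@e
c1,c2=A[s>0].mean(0),A[s<0].mean(0); print(c1,c2,(c1+c2)[:2]/2,np.degrees(np.arctan2(*(c1-c2)[1::-1])))
print(ang(P,(c1+c2)[:2]/2,.117,.126,.012)[:2])
st=bot.get_state(); z=st['eef_pos'][2]
P=X.reshape(-1,3); P=P[np.hypot(P[:,0]-.6438,P[:,1]-.0265)<.025]
print('hex',hexfit(P,z+.022,z+.033), np.median(P[(P[:,2]>z+.02)&(P[:,2]<z+.035)][:,2])-z)
```

```text
dark 556
z [0.1102 0.111  0.1119]
(324.0909118652344, 165.90908813476562) 15.235176086425781 [0.6122 0.0634 0.11  ] [0.6123 0.0635 0.11  ]
claw tops 758 [0.6118 0.0634 0.1219]
[0.6299508  0.0791448  0.12198516] [0.59407072 0.04815404 0.12180636] [0.61201076 0.06364942] 40.81820826496376
(np.int64(758), np.float64(40.804089097686195))
hex (7018, np.float64(40.5), array([0.0462, 0.0392, 0.038 ]), array([0.6425, 0.0284])) 0.027738187185051166
```

```bash
cat > hx.py <<'E'
from h import *
def held(c):
    X=cloud(c); s=bot.get_state(); p=s['eef_pos']; z=p[2]
    hsv=cv2.cvtColor(c['image'],cv2.COLOR_BGR2HSV); m=(hsv[...,1]>100)&(hsv[...,0]>12)&(hsv[...,0]<32)&(c['image'].max(2)>60)
    P=X[m]; P=P[np.hypot(P[:,0]-p[0],P[:,1]-p[1])<.03]
    top=P[(P[:,2]>z+.022)&(P[:,2]<z+.033)]
    r=hexfit(top,0,9); print('hex',r,'z-tcp',np.median(top[:,2])-z,'ctr-tcp',r[3]-p[:2])
    return r
if __name__=='__main__': held(pickle.load(open('w2.pkl','rb')))
E
python3 hx.py
```

```text
hex (6342, np.float64(40.5), array([0.0333, 0.0355, 0.0353]), array([0.6428, 0.0262])) z-tcp 0.027728519346935654 ctr-tcp [-0.00151367 -0.00010399]
```

Request:
step_arm:
  moves:
    - [[-0.5, 0.6, 0, 0, 0], [-0.5, 0.6, -0.4, 0, 0], [0, 0, -0.8, 0, 0], [0, 0, -0.7, 0, 0], [0, 0, -0.5, 0, 0], [0, 0, 0, 0, 0], [0, 0, 0, 0, 0]]

```text
clock: 10.28
eef_pos: [0.6155, 0.0618, 0.1752]
tool_rot: [0.0, 0.938, 0.347, 0.001]
ft_force: [0.8, 0.8, -1.1]
width: 0.0328
```

Run:
```python
from hx import *
st()
c=cap('wrist','w3'); held(c)
s=cap('scene','s3'); cv2.imwrite('pics/s3c.png',cv2.resize(s['image'][180:300,300:440],None,fx=5,fy=5,interpolation=3))
t=cap('top','t3'); cv2.imwrite('pics/t3c.png',cv2.resize(t['image'][150:250,220:350],None,fx=5,fy=5,interpolation=3))
st()
```

```text
t 10.28 p [0.6155 0.0618 0.1752] jaw 40.66 F [ 0.8  0.8 -1.1] M [-0.06 -0.02 -0.02] w 0.0328 q [-0.27  0.63  0.23  1.6  -0.17  0.93  0.72]
hex (6347, np.float64(41.0), array([0.0333, 0.0352, 0.0349]), array([0.6143, 0.0616])) z-tcp 0.027979045313529793 ctr-tcp [-0.0013166  -0.00023693]
t 10.43 p [0.6154 0.0618 0.1753] jaw 40.66 F [-0.   0.5 -1.9] M [0.01 0.08 0.01] w 0.0331 q [-0.27  0.63  0.23  1.6  -0.17  0.93  0.72]
```

View pics/w3.png

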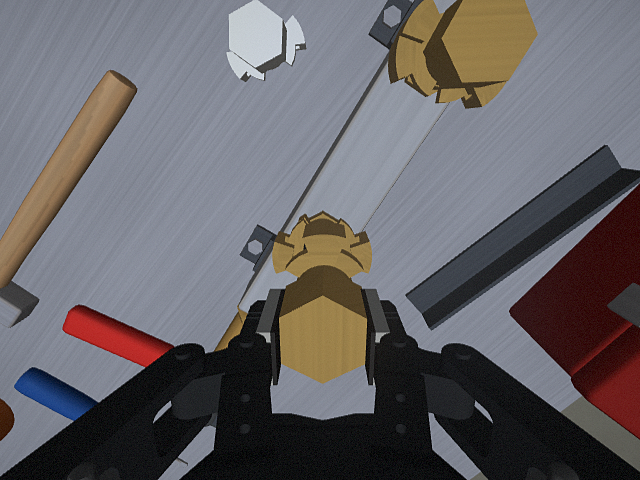

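View pics/s3c.png

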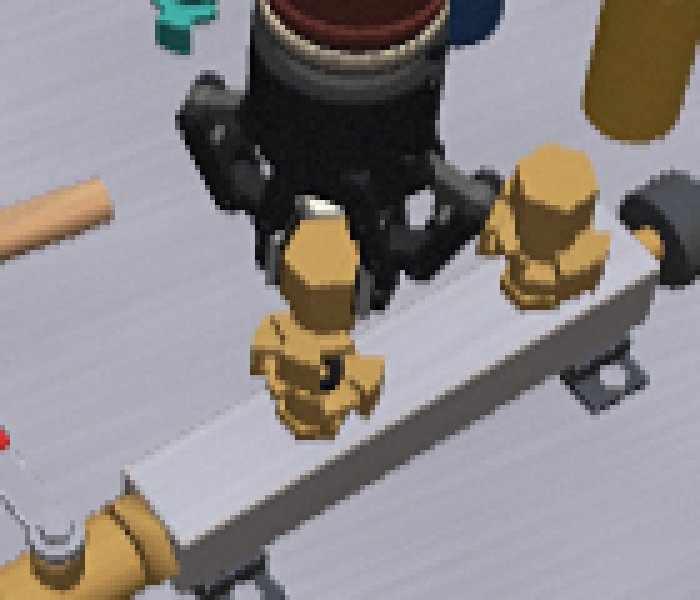

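Run:
```python
from h import *
perp=np.array([.652,-.758]); jd=np.array([.758,.652])
for f,p in(('w2',np.array([.6441,.0264,.2461])),('w3',np.array([.6155,.0618,.1752]))):
    c=pickle.load(open(f+'.pkl','rb')); X=cloud(c); z=p[2]
    hsv=cv2.cvtColor(c['image'],cv2.COLOR_BGR2HSV); m=(hsv[...,1]>100)&(hsv[...,0]>12)&(hsv[...,0]<32)&(c['image'].max(2)>60)
    P=X[m]; P=P[np.hypot(P[:,0]-p[0],P[:,1]-p[1])<.03]
    # edges from image: use brass-colour blob shading: top face brighter
    for a in(.022,.025,.0265,.027):
        top=P[(P[:,2]>z+a)&(P[:,2]<z+.034)]; d=top[:,:2]-p[:2]; q=d@perp; r=d@jd
        print(f,a,len(top),'perp',np.percentile(q,[0,1,99,100]).round(4),'jaw',np.percentile(r,[0,1,99,100]).round(4))
    P=X[m]; P=P[np.hypot(P[:,0]-.612,P[:,1]-.0635)<.034]; A=P[(P[:,2]>.1195)&(P[:,2]<.1245)]
    d=A[:,:2]-np.array([.612,.0635]); s=d@jd; c1,c2=A[s>.01].mean(0),A[s<-.01].mean(0); print('outlet claws',len(A),c1,c2,(c1+c2)/2)
    s1=A[s>.01];s2=A[s<-.01]
    for k in(s1,s2): print(np.ptp((k[:,:2]-p[:2])@perp),np.percentile((k[:,:2])@perp,[1,99]).round(4),np.percentile((k[:,:2])@jd,[1,99]).round(4))
```

```text
w2 0.022 6384 perp [-0.0211 -0.0196  0.0163  0.0192] jaw [-0.0177 -0.0172  0.015   0.0155]
w2 0.025 6078 perp [-0.0211 -0.0191  0.0163  0.0192] jaw [-0.0177 -0.0172  0.015   0.0155]
w2 0.0265 5934 perp [-0.0211 -0.0189  0.0164  0.0192] jaw [-0.0177 -0.0172  0.015   0.0155]
w2 0.027 5815 perp [-0.0211 -0.0186  0.0164  0.0192] jaw [-0.0177 -0.0171  0.015   0.0155]
outlet claws 724 [0.63008263 0.07907496 0.1220864 ] [0.59400109 0.04813434 0.12193812] [0.61204186 0.06360465 0.12201226]
0.01935101799514404 [0.3418 0.3599] [0.5227 0.5349]
0.019396467705935318 [0.3418 0.3597] [0.4758 0.488 ]
w3 0.022 6367 perp [-0.0206 -0.0194  0.0162  0.0191] jaw [-0.0176 -0.017   0.0151  0.0157]
w3 0.025 6066 perp [-0.0206 -0.019   0.0163  0.0191] jaw [-0.0176 -0.017   0.0151  0.0157]
w3 0.0265 5909 perp [-0.0203 -0.0185  0.0164  0.0191] jaw [-0.0176 -0.017   0.0151  0.0157]
w3 0.027 5772 perp [-0.0203 -0.0185  0.0164  0.0191] jaw [-0.0176 -0.017   0.0151  0.0157]
outlet claws 917 [0.62982069 0.08095203 0.12193258] [0.59306639 0.04847749 0.12191179] [0.61144354 0.06471476 0.12192218]
0.020051651154906366 [0.3412 0.3603] [0.523  0.5351]
0.020206170818591076 [0.3413 0.3602] [0.4759 0.4879]
```

Request:
step_arm:
  moves:
    - [[-0.08, 0.07, 0, 0, 0], [0, 0, 0, 0, 0], [0, 0, 0, 0, 0]]

```text
clock: 10.8
eef_pos: [0.6124, 0.0641, 0.1744]
tool_rot: [0.0, 0.938, 0.348, 0.0]
ft_force: [-0.4, 0.7, -2.4]
width: 0.033
```

Run:
```python
from h import *
st()
```

```text
t 10.8 p [0.6124 0.0641 0.1744] jaw 40.68 F [-0.4  0.7 -2.4] M [ 0.01  0.02 -0.02] w 0.033 q [-0.28  0.63  0.23  1.61 -0.17  0.93  0.72]
```

Request:
step_arm:
  moves:
    - [[0.02, 0, -0.3, 0, 0], [0, 0, -0.25, 0, 0], [0, 0, -0.25, 0, 0], [0, 0, -0.2, 0, 0], [0, 0, -0.2, 0, 0], [0, 0, -0.1, 0, 0], [0, 0, 0, 0, 0]]

```text
clock: 11.68
eef_pos: [0.6129, 0.064, 0.1351]
tool_rot: [-0.0, 0.938, 0.348, -0.0]
ft_force: [0.7, -0.4, -2.0]
width: 0.0328
```

Run:
```python
from hx import *
st()
c=cap('wrist','w4'); held(c); st()
s=cap('scene','s4'); cv2.imwrite('pics/s4c.png',cv2.resize(s['image'][180:300,300:440],None,fx=5,fy=5,interpolation=3))
```

```text
t 11.68 p [0.6129 0.064  0.1351] jaw 40.67 F [ 0.7 -0.4 -2. ] M [ 0.02  0.02 -0.05] w 0.0328 q [-0.27  0.67  0.22  1.64 -0.18  0.85  0.73]
hex (6345, np.float64(40.0), array([0.0334, 0.0356, 0.0355]), array([0.6118, 0.0637])) z-tcp 0.027892707446547066 ctr-tcp [-0.00125834 -0.00028069]
t 11.72 p [0.6131 0.064  0.1354] jaw 40.67 F [-0.4  0.2 -2.1] M [-0.06  0.03  0.04] w 0.0331 q [-0.27  0.67  0.22  1.64 -0.18  0.85  0.73]
```

View pics/w4.png

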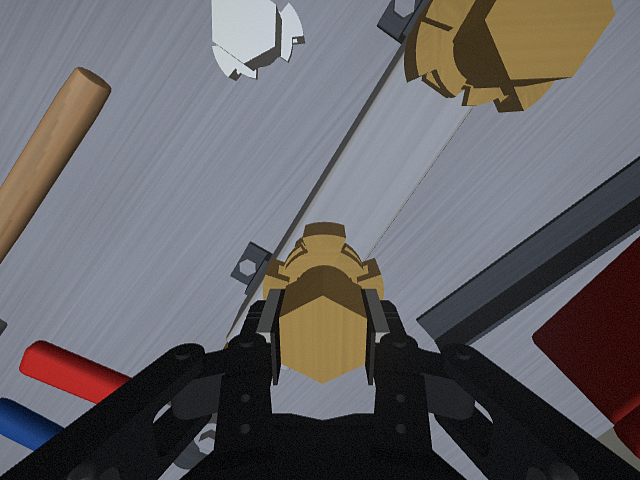

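View pics/s4c.png

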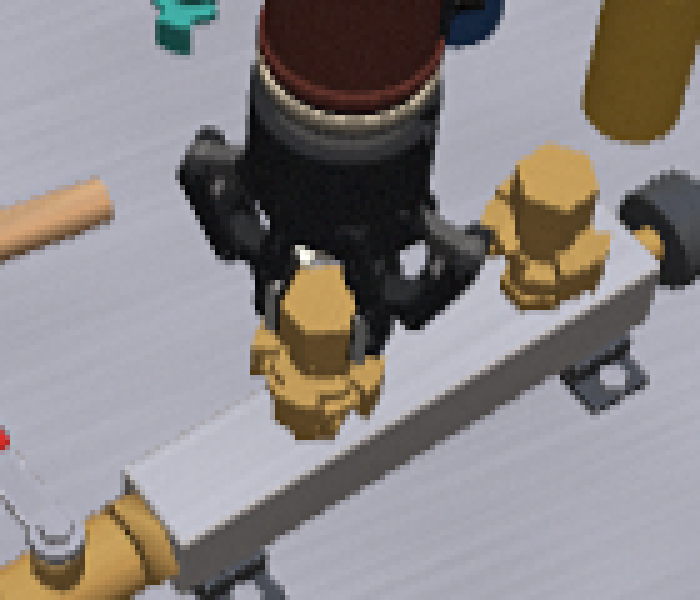

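The cap's claws sit in the gaps (front claw at (324,230), between the outlet claws at (280,270) and (370,270)) and there is no contact force. Next I push down on the seal.

Request:
step_arm:
  moves:
    - [[0, 0, -0.1, 0, 0], [0, 0, -0.1, 0, 0], [0, 0, -0.08, 0, 0], [0, 0, 0, 0, 0], [0, 0, 0, 0, 0]]

```text
clock: 12.4
eef_pos: [0.6132, 0.064, 0.1285]
tool_rot: [-0.0, 0.938, 0.347, 0.001]
ft_force: [-3.0, 0.8, 7.1]
width: 0.0331
```

Run:
```python
from hx import *
st(); st()
```

```text
t 12.4 p [0.6132 0.064  0.1285] jaw 40.66 F [-3.   0.8  7.1] M [-0.04  0.63  0.02] w 0.0331 q [-0.27  0.68  0.21  1.65 -0.18  0.83  0.73]
t 12.4 p [0.6132 0.064  0.1285] jaw 40.66 F [-3.   0.8  7.1] M [-0.04  0.63  0.02] w 0.0331 q [-0.27  0.68  0.21  1.65 -0.18  0.83  0.73]
```

Request:
step_arm:
  moves:
    - [[0, 0, -0.08, 0, 0], [0, 0, 0, 0, 0], [0, 0, 0, 0, 0]]

```text
clock: 12.78
eef_pos: [0.6133, 0.064, 0.1268]
tool_rot: [-0.0, 0.938, 0.347, 0.001]
ft_force: [-3.3, -0.4, 11.1]
width: 0.0328
```

Run:
```python
from hx import *
st(); c=cap('wrist','w5'); held(c); st()
```

```text
t 12.78 p [0.6133 0.064  0.1268] jaw 40.66 F [-3.3 -0.4 11.1] M [-0.08  0.91 -0.01] w 0.0328 q [-0.27  0.68  0.21  1.65 -0.18  0.83  0.73]
hex (6394, np.float64(41.0), array([0.0332, 0.0357, 0.0354]), array([0.6121, 0.0637])) z-tcp 0.02819500666549421 ctr-tcp [-0.00117518 -0.00029928]
t 12.82 p [0.6133 0.064  0.1267] jaw 40.67 F [-3.4 -0.8  9.7] M [-0.07  0.89 -0.03] w 0.0331 q [-0.27  0.68  0.21  1.65 -0.18  0.83  0.73]
```

Request:
step_arm:
  moves:
    - [[0, 0, 0, -0.7, 0], [0, 0, 0, -0.7, 0], [0, 0, 0, -0.7, 0], [0, 0, 0, -0.7, 0], [0, 0, 0, 0, 0]]

```text
clock: 13.45
eef_pos: [0.6151, 0.0633, 0.1272]
tool_rot: [0.001, 0.983, 0.186, 0.003]
ft_force: [-0.2, -0.3, 9.2]
width: 0.033
```

Run:
```python
from hx import *
st(); c=cap('wrist','w6'); held(c); st()
```

```text
t 13.45 p [0.6151 0.0633 0.1272] jaw 21.38 F [-0.2 -0.3  9.2] M [-0.21  0.35 -0.02] w 0.033 q [-0.32  0.69  0.31  1.65 -0.26  0.84  0.47]
hex (6388, np.float64(21.5), array([0.0332, 0.0355, 0.0352]), array([0.6139, 0.0632])) z-tcp 0.02822222219051662 ctr-tcp [-0.00116817 -0.00012891]
t 13.5 p [0.6151 0.0633 0.1272] jaw 21.4 F [-0.3 -0.5  8.9] M [-0.19  0.32 -0.  ] w 0.0332 q [-0.32  0.69  0.31  1.65 -0.26  0.84  0.47]
```

View pics/w6.png

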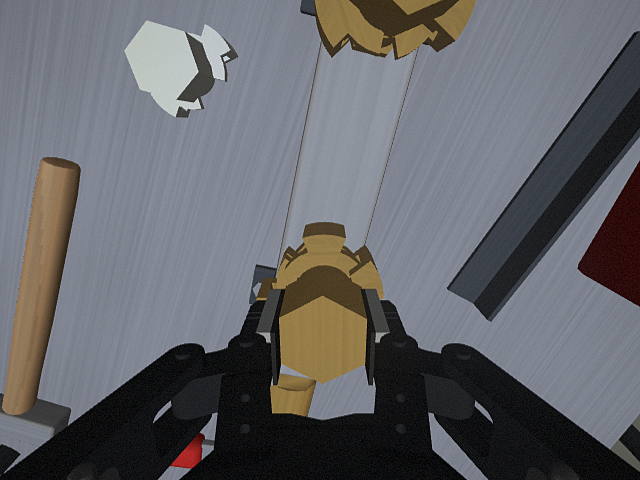

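Request:
step_arm:
  moves:
    - [[-0.05, 0, -0.02, -0.6, 0], [0, 0, 0, -0.7, 0], [0, 0, 0, -0.7, 0], [0, 0, 0, -0.7, 0], [0, 0, 0, 0, 0]]

```text
clock: 14.12
eef_pos: [0.6145, 0.0629, 0.127]
tool_rot: [0.001, 1.0, 0.025, 0.004]
ft_force: [-0.2, -0.9, 9.4]
width: 0.0332
```

Run:
```python
from hx import *
st(); c=cap('wrist','w7'); held(c); st()
```

```text
t 14.12 p [0.6145 0.0629 0.127 ] jaw 2.81 F [-0.2 -0.9  9.4] M [-0.3   0.14  0.01] w 0.0332 q [-0.38  0.7   0.4   1.66 -0.34  0.85  0.22]
hex (6386, np.float64(3.0), array([0.0332, 0.0349, 0.0354]), array([0.6132, 0.0627])) z-tcp 0.02823479014605751 ctr-tcp [-0.00125447 -0.00022087]
t 14.18 p [0.6145 0.0629 0.127 ] jaw 2.83 F [ 1.2 -1.6  8.3] M [-0.26  0.12  0.04] w 0.0329 q [-0.38  0.7   0.4   1.66 -0.34  0.85  0.22]
```

Request:
step_arm:
  moves:
    - [[-0.03, 0.02, 0, -0.5, 0], [0, 0, 0, -0.5, 0], [0, 0, 0, -0.5, 0], [0, 0, 0, -0.2, 0], [0, 0, 0, 0, 0]]

```text
clock: 14.8
eef_pos: [0.6129, 0.0637, 0.1272]
tool_rot: [0.0, 0.997, -0.077, 0.003]
ft_force: [-1.4, -0.9, 11.8]
width: 0.033
```

Run:
```python
from hx import *
st(); c=cap('wrist','w8'); held(c); st()
```

```text
t 14.8 p [0.6129 0.0637 0.1272] jaw -8.79 F [-1.4 -0.9 11.8] M [-0.2   0.5   0.12] w 0.033 q [-0.41  0.71  0.46  1.66 -0.39  0.86  0.06]
hex (6391, np.float64(51.5), array([0.0352, 0.0352, 0.0333]), array([0.6115, 0.0634])) z-tcp 0.0282407365721985 ctr-tcp [-0.00135873 -0.00023822]
t 14.85 p [0.6129 0.0636 0.1271] jaw -8.79 F [-1.7 -1.5 11.2] M [-0.25  0.41  0.19] w 0.0333 q [-0.41  0.71  0.46  1.66 -0.39  0.86  0.06]
```

Request:
step_arm:
  moves:
    - [[0, 0, 0, -0.2, 0], [0, 0, 0, 0, 0]]

```text
clock: 15.1
eef_pos: [0.6127, 0.0637, 0.1271]
tool_rot: [0.001, 0.996, -0.086, 0.003]
ft_force: [-1.9, -1.9, 12.1]
width: 0.0331
```

Run:
```python
from hx import *
st()
```

```text
t 15.1 p [0.6127 0.0637 0.1271] jaw -9.84 F [-1.9 -1.9 12.1] M [-0.17  0.45  1.25] w 0.0331 q [-0.42  0.71  0.47  1.66 -0.4   0.86  0.04]
```

Request:
step_arm:
  moves:
    - [[0, 0, 0.05, 0.15, 0], [0, 0, 0.03, 0, 0], [0, 0, 0, 0, 0]]

```text
clock: 15.48
eef_pos: [0.6127, 0.0638, 0.1276]
tool_rot: [0.0, 0.997, -0.08, 0.003]
ft_force: [2.1, -2.4, 5.7]
width: 0.033
```

Run:
```python
from hx import *
st()
```

```text
t 15.47 p [0.6127 0.0638 0.1276] jaw -9.18 F [ 2.1 -2.4  5.7] M [-0.4  -0.48  0.31] w 0.033 q [-0.41  0.71  0.46  1.66 -0.39  0.86  0.05]
```

Request:
step_arm:
  moves:
    - [[0, 0, 0, 0, 1], [0, 0, 0, 0, 1], [0, 0, 0, 0, 1], [0, 0, 0, 0, 1], [0, 0, 0, 0, 1]]

```text
clock: 16.1
eef_pos: [0.6104, 0.0647, 0.1261]
tool_rot: [-0.0, 0.997, -0.08, -0.0]
ft_force: [-0.3, -0.6, 0.0]
width: 0.0851
```

Run:
```python
from hx import *
st(); c=cap('wrist','w9'); held(c)
```

```text
t 16.1 p [0.6104 0.0647 0.1261] jaw -9.18 F [-0.3 -0.6  0. ] M [0.   0.02 0.01] w 0.0851 q [-0.41  0.71  0.46  1.66 -0.39  0.86  0.05]
hex (7019, np.float64(51.5), array([0.0355, 0.0354, 0.0341]), array([0.6123, 0.0632])) z-tcp 0.0312613324140395 ctr-tcp [ 0.00184099 -0.00145804]
```

View pics/w9.png

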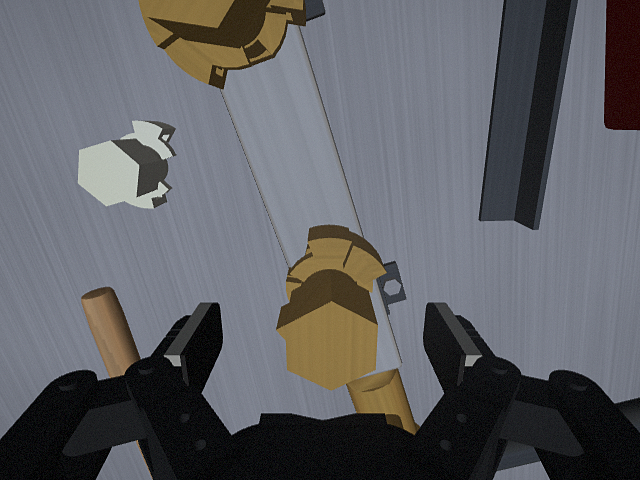

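Released. The cap's hexagon reads 49° turned, its face is about 3.4 mm above the outlet's, and it is centred to under 1 mm, so it is locked. Next I lift away and go to the lever.

Request:
step_arm:
  moves:
    - [[0.05, -0.04, 0.5, 0, 1], [0, 0, 0.9, 0, 1], [0, 0, 0.9, 0, 1], [0, 0, 0.9, 0, 1], [0, 0, 0.9, 0, 1], [-0.2, -0.5, 0, -0.7, 1], [-0.2, -0.5, 0, -0.7, 1], [-0.2, -0.5, 0, -0.7, 1]]

```text
clock: 17.15
eef_pos: [0.5942, 0.0177, 0.2507]
tool_rot: [-0.0, 0.979, -0.206, 0.001]
ft_force: [0.5, -0.1, 1.0]
width: 0.0856
```

Request:
step_arm:
  moves:
    - [[-0.2, -0.5, 0, -0.7, 0.4], [-0.2, -0.5, 0, -0.7, 0.4], [-0.2, -0.5, 0, -0.7, 0.4], [-0.2, -0.5, 0, -0.7, 0.4], [-0.2, -0.5, 0, -0.7, 0.4], [-0.2, -0.5, 0, -0.7, 0.4], [-0.2, -0.5, 0, -0.7, 0.4], [0, 0, 0, -0.7, 0.4]]

```text
clock: 18.15
eef_pos: [0.5516, -0.0888, 0.2509]
tool_rot: [-0.0, 0.855, -0.519, 0.001]
ft_force: [-0.0, -0.1, -1.0]
width: 0.0342
```

Request:
step_arm:
  moves:
    - [[0, 0, 0, -0.7, 0.4], [0, 0, 0, -0.7, 0.4], [0, 0, 0, -0.7, 0.4], [0, 0, 0, -0.4, 0.4], [0, 0, 0, 0, 0.4]]

```text
clock: 18.77
eef_pos: [0.5523, -0.0867, 0.2502]
tool_rot: [-0.0, 0.77, -0.638, 0.0]
ft_force: [0.0, -0.6, -0.2]
width: 0.0343
```

Run:
```python
from hx import *
st(); c=cap('wrist','w10'); t=cap('top','t10'); s=cap('scene','s10')
for n,f in(('wrist','w10'),('top','t10'),('scene','s10')):
    c=pickle.load(open(f+'.pkl','rb'))
    for k in('valve_pivot','valve_grip'):
        print(n,k,[(d['at'],round(d['p'],2),w(c,*d['at'],z=.092).round(4)) for d in bot.pinpoint(n,k)][:2])
    im=c['image'].astype(int); P=cloud(c); m=(im[...,2]>110)&(im[...,1]<70)&(im[...,0]<70)
    Q=P[m]; Q=Q[(Q[:,2]>.08)&(Q[:,2]<.11)&(np.hypot(Q[:,0]-.54,Q[:,1]+.095)<.09)]
    if len(Q)<50: continue
    rc=cv2.minAreaRect((Q[Q[:,2]>.095][:,:2]*1000).astype(np.float32)); print(n,'sleeve',len(Q),Q.mean(0).round(4),rc)
```

```text
t 18.77 p [ 0.5523 -0.0867  0.2502] jaw -79.27 F [ 0.  -0.6 -0.2] M [-0.01  0.01 -0.05] w 0.0343 q [-0.42  0.58  0.88  1.68 -0.49  1.11 -0.78]
wrist valve_pivot [([328.6, 116.5], 0.63, array([ 0.6358, -0.076 ,  0.092 ]))]
wrist valve_grip [([327.6, 224.9], 0.76, array([ 0.5456, -0.0927,  0.092 ]))]
wrist sleeve 1993 [ 0.55   -0.0919  0.0996] ((548.0762329101562, -92.05780029296875), (78.233642578125, 20.286943435668945), 11.58492374420166)
top valve_pivot []
top valve_grip []
scene valve_pivot [([308.0, 285.7], 0.67, array([ 0.6301, -0.0782,  0.092 ]))]
scene valve_grip [([286.9, 260.1], 0.78, array([ 0.5489, -0.0953,  0.092 ]))]
scene sleeve 260 [ 0.5515 -0.0918  0.0979] ((549.865478515625, -91.54268646240234), (77.57333374023438, 20.95255470275879), 10.28708553314209)
```

View pics/w10.png

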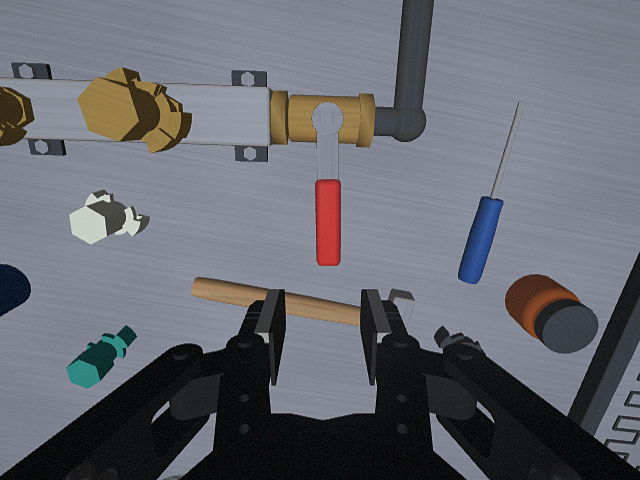

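View pics/s10.png

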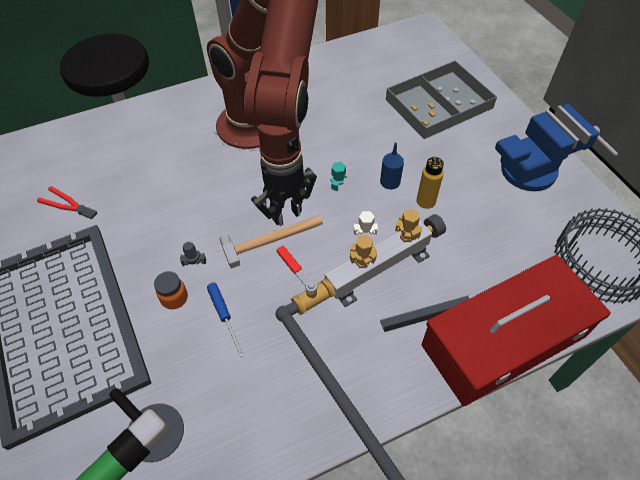

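Request:
step_arm:
  moves:
    - [[-0.13, -0.18, -0.3, 0, 0.45], [0, 0, -0.8, 0, 0.45], [0, 0, -0.8, 0, 0.45], [0, 0, -0.8, 0, 0.45], [0, 0, -0.8, 0, 0.45], [0, 0, -0.8, 0, 0.45], [0, 0, 0, 0, 0.45]]

```text
clock: 20.1
eef_pos: [0.5464, -0.0918, 0.1183]
tool_rot: [0.001, 0.77, -0.638, -0.002]
ft_force: [0.5, 0.3, 0.6]
width: 0.0383
```

Run:
```python
from hx import *
st(); c=cap('wrist','w11');
```

```text
t 20.1 p [ 0.5464 -0.0918  0.1183] jaw -79.35 F [0.5 0.3 0.6] M [-0.05  0.04  0.01] w 0.0383 q [-0.33  0.72  0.75  1.84 -0.65  0.85 -0.63]
```

View pics/w11.png

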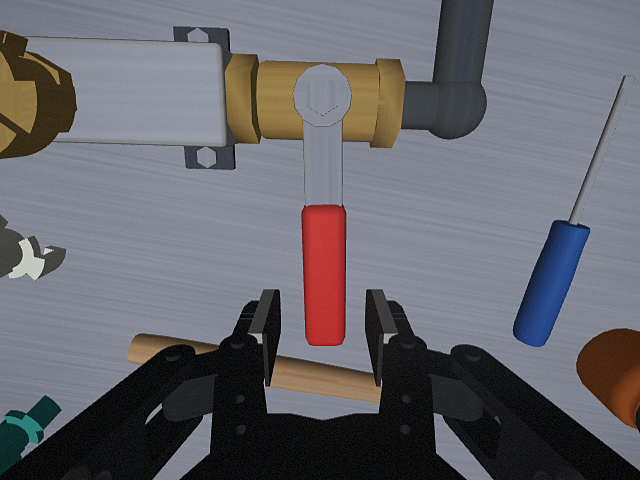

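Request:
step_arm:
  moves:
    - [[0, 0, -0.5, 0, 0.45], [0, 0, -0.5, 0, 0.45], [0, 0, -0.42, 0, 0.45], [0, 0, 0, 0, 0.45]]

```text
clock: 20.65
eef_pos: [0.5473, -0.0917, 0.0764]
tool_rot: [0.001, 0.77, -0.638, -0.001]
ft_force: [-0.1, 0.3, 0.1]
width: 0.0387
```

Run:
```python
from hx import *
st()
p=np.array([.6348,-.075]); t0=-168.7
prev=p+.088*np.array([np.cos(np.radians(t0)),np.sin(np.radians(t0))])
for k in range(1,17):
    a=np.radians(t0+6*k); q=p+.088*np.array([np.cos(a),np.sin(a)]); print(k,t0+6*k,q.round(4),((q-prev)/.03).round(2)); prev=q
```

```text
t 20.65 p [ 0.5473 -0.0917  0.0764] jaw -79.31 F [-0.1  0.3  0.1] M [-0.02 -0.02  0.  ] w 0.0387 q [-0.3   0.78  0.7   1.87 -0.71  0.76 -0.58]
1 -162.7 [ 0.5508 -0.1012] [ 0.08 -0.3 ]
2 -156.7 [ 0.554  -0.1098] [ 0.11 -0.29]
3 -150.7 [ 0.5581 -0.1181] [ 0.14 -0.28]
4 -144.7 [ 0.563  -0.1259] [ 0.16 -0.26]
5 -138.7 [ 0.5687 -0.1331] [ 0.19 -0.24]
6 -132.7 [ 0.5751 -0.1397] [ 0.21 -0.22]
7 -126.69999999999999 [ 0.5822 -0.1456] [ 0.24 -0.2 ]
8 -120.69999999999999 [ 0.5899 -0.1507] [ 0.26 -0.17]
9 -114.69999999999999 [ 0.598  -0.1549] [ 0.27 -0.14]
10 -108.69999999999999 [ 0.6066 -0.1584] [ 0.29 -0.11]
11 -102.69999999999999 [ 0.6155 -0.1608] [ 0.3  -0.08]
12 -96.69999999999999 [ 0.6245 -0.1624] [ 0.3  -0.05]
13 -90.69999999999999 [ 0.6337 -0.163 ] [ 0.31 -0.02]
14 -84.69999999999999 [ 0.6429 -0.1626] [0.31 0.01]
15 -78.69999999999999 [ 0.652  -0.1613] [0.3  0.04]
16 -72.69999999999999 [ 0.661 -0.159] [0.3  0.08]
```

Request:
step_arm:
  moves:
    - [[0.08, -0.3, 0, 0.87, 0.45], [0.11, -0.29, 0, 0.87, 0.45], [0.14, -0.28, 0, 0.87, 0.45], [0.16, -0.26, 0, 0.87, 0.45], [0.19, -0.24, 0, 0.87, 0.45], [0.21, -0.22, 0, 0.87, 0.45], [0, 0, 0, 0, 0.45]]

```text
clock: 21.52
eef_pos: [0.5747, -0.1398, 0.0777]
tool_rot: [-0.0, 0.929, -0.371, -0.0]
ft_force: [-1.1, 0.3, -0.4]
width: 0.0381
```

Run:
```python
from hx import *
st(); c=cap('wrist','w12')
```

```text
t 21.52 p [ 0.5747 -0.1398  0.0777] jaw -43.51 F [-1.1  0.3 -0.4] M [0.12 0.08 0.03] w 0.0381 q [-0.11  0.77  0.53  1.77 -0.54  0.76 -0.07]
```

View pics/w12.png

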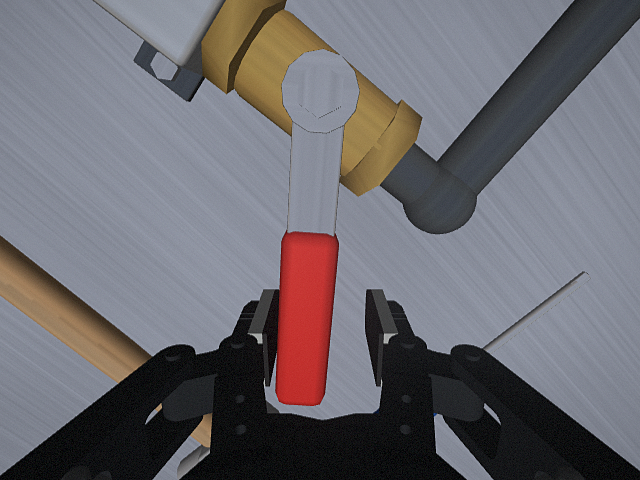

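The left finger is pushing the sleeve (left edge at column 278) and the pivot is centred at (320,90). The swing works, so I carry on.

Request:
step_arm:
  moves:
    - [[0.24, -0.2, 0, 0.87, 0.45], [0.26, -0.17, 0, 0.87, 0.45], [0.27, -0.14, 0, 0.87, 0.45], [0.29, -0.11, 0, 0.87, 0.45], [0.3, -0.08, 0, 0.87, 0.45], [0.3, -0.05, 0, 0.87, 0.45], [0.31, -0.02, 0, 0.87, 0.45], [0, 0, 0, 0, 0.45]]

```text
clock: 22.58
eef_pos: [0.6338, -0.1636, 0.0777]
tool_rot: [0.001, 1.0, -0.015, 0.0]
ft_force: [-0.9, -0.0, -0.4]
width: 0.038
```

Request:
step_arm:
  moves:
    - [[0.31, 0.01, 0, 0.87, 0.45], [0.3, 0.04, 0, 0.87, 0.45], [0, 0, 0, 0, 0.45]]

```text
clock: 22.95
eef_pos: [0.6523, -0.1619, 0.0778]
tool_rot: [0.001, 0.996, 0.089, 0.0]
ft_force: [-0.9, -0.7, -0.1]
width: 0.0385
```

```bash
cat >> h.py <<'E'
def lever(c):
    im=c['image'].astype(int); P=cloud(c); m=(im[...,2]>110)&(im[...,1]<70)&(im[...,0]<70)
    Q=P[m]; Q=Q[(Q[:,2]>.093)&(Q[:,2]<.11)&(np.hypot(Q[:,0]-.6348,Q[:,1]+.075)<.14)]
    e=np.linalg.svd(Q[:,:2]-Q[:,:2].mean(0),full_matrices=False)[2][0]
    if e@(Q[:,:2].mean(0)-[.6348,-.075])<0:e=-e
    a=np.degrees(np.arctan2(e[1],e[0])); b=Q[:,:2].mean(0)-[.6348,-.075]
    print('lever',len(Q),Q.mean(0).round(4),'axis',a.round(1),'pivot-mean',np.degrees(np.arctan2(b[1],b[0])).round(1),'valve rad',np.radians([a+171.2,np.degrees(np.arctan2(b[1],b[0]))+171.2]).round(3))
E
python3 - <<'E'
from hx import *
st(); lever(cap('wrist','w13'))
E
```

```text
t 22.95 p [ 0.6523 -0.1619  0.0778] jaw 10.23 F [-0.9 -0.7 -0.1] M [-0.11  0.13  0.05] w 0.0385 q [ 0.06  0.82  0.28  1.51 -0.27  0.84  0.61]
lever 8735 [ 0.6431 -0.1575  0.0995] axis -83.9 pivot-mean -84.3 valve rad [1.524 1.517]
```

View pics/w13.png

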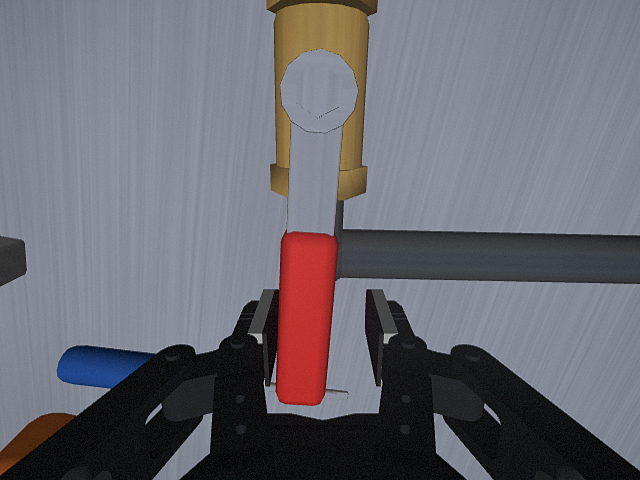

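Request:
step_arm:
  moves:
    - [[0.12, 0.02, 0, 0.3, 0.45], [0.1, 0.02, 0, 0.25, 0.45], [0, 0, 0, 0, 0.45]]

```text
clock: 23.38
eef_pos: [0.6563, -0.1605, 0.0776]
tool_rot: [-0.001, 0.992, 0.123, -0.003]
ft_force: [-7.4, -0.4, 3.4]
width: 0.0388
```

Run:
```python
from hx import *
st(); lever(cap('wrist','w14'))
```

```text
t 23.38 p [ 0.6563 -0.1605  0.0776] jaw 14.16 F [-7.4 -0.4  3.4] M [-0.11  1.39 -0.09] w 0.0388 q [ 0.06  0.83  0.26  1.49 -0.25  0.86  0.66]
lever 8797 [ 0.647  -0.157   0.0995] axis -81.0 pivot-mean -81.6 valve rad [1.574 1.564]
```

Request:
step_arm:
  moves:
    - [[-0.25, -0.03, 0, 0, 0.45], [0, 0, 0, 0, 0.45], [0, 0, 0.5, 0, 0.45], [0, 0, 0.8, 0, 0.45], [0, 0, 0.9, 0, 0.45], [0, 0, 0.9, 0, 0.45], [0, 0, 0.9, 0, 0.45], [0, 0, 0.9, 0, 0.45]]

```text
clock: 24.42
eef_pos: [0.6522, -0.1608, 0.2271]
tool_rot: [0.0, 0.992, 0.124, 0.001]
ft_force: [0.0, 0.2, -0.8]
width: 0.0387
```

Request:
step_arm:
  moves:
    - [[-0.7, -0.4, 0, 0, 0.45], [-0.9, -0.4, 0, 0, 0.45], [-0.9, -0.4, 0, 0, 0.45], [-0.9, -0.4, 0, 0, 0.45], [0, 0, 0, 0, 0.45], [0, 0, 0, 0, 0.45]]

```text
clock: 25.18
eef_pos: [0.5507, -0.2084, 0.2257]
tool_rot: [0.0, 0.992, 0.124, 0.001]
ft_force: [0.2, 0.0, -0.3]
width: 0.0385
```

Run:
```python
from hx import *
st(); 
for n in('top','scene'):
    c=cap(n,n[0]+'15'); 
    try: lever(c)
    except Exception as e: print(e)
    P=cloud(c).reshape(-1,3); P=P[np.hypot(P[:,0]-.6122,P[:,1]-.0635)<.025]; print(n,hexfit(P,.15,.165),np.median(P[P[:,2]>.15][:,2]))
i=cv2.imread('pics/t15.png'); cv2.imwrite('pics/t15c.png',cv2.resize(i[130:330,150:400],None,fx=3,fy=3,interpolation=3))
```

```text
t 25.18 p [ 0.5507 -0.2084  0.2257] jaw 14.26 F [ 0.2  0.  -0.3] M [-0.   -0.02  0.02] w 0.0385 q [ 0.13  0.54  0.31  1.63 -0.19  1.01  0.75]
lever 458 [ 0.6475 -0.1604  0.0992] axis -81.0 pivot-mean -81.5 valve rad [1.574 1.565]
top (327, np.float64(50.5), array([0.0342, 0.0338, 0.0344]), array([0.6123, 0.0632])) 0.15726490231524348
lever 267 [ 0.6506 -0.1623  0.0979] axis -81.3 pivot-mean -79.7 valve rad [1.568 1.596]
scene (201, np.float64(51.0), array([0.0337, 0.0376, 0.0377]), array([0.6131, 0.0647])) 0.1557780522685258
```

View pics/s15.png

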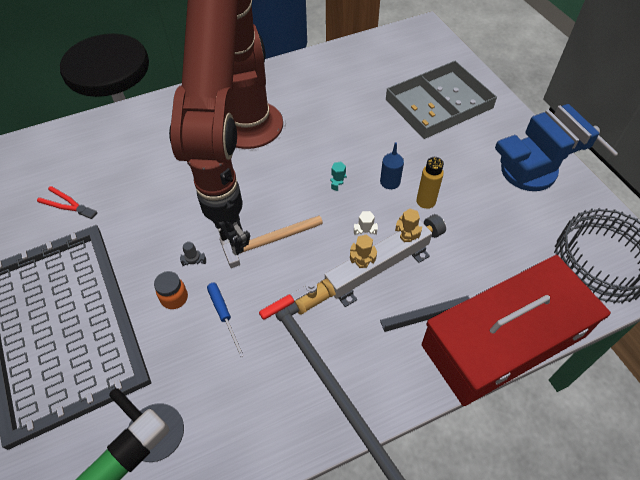

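View pics/t15c.png

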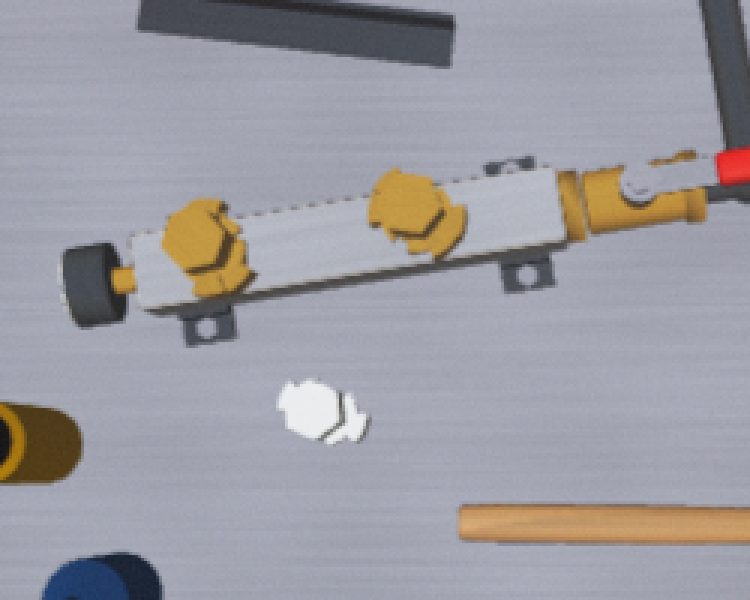

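The cap sits upright on the open outlet in the scene image at (364,250) and the red lever lies in line with the pipe at (278,306). The bystanders are where they were and the hand is clear, so I hand in.

Run:
```python
from cell import bot
print(bot.sign_off())
```

```text
the job is handed in; nothing more can be done
None
```

The brass cap is locked on the open outlet and the air valve is fully open. I handed the job in at about 25 s; no verdict was reported.

- **Cap:** I gripped it by the hexagon and pushed it onto the seal to about 1 mm from the face. Then I turned it clockwise until it stopped at about 1.25 N m.
    - After letting go it read about 49° turned and within about 1 mm of the outlet's axis, with its face about 3.4 mm above the outlet's.
    - The last top image still gave about 48 to 49°, centred at (0.612, 0.063).
    - The scene camera put it about 1.5 mm away from that, with a poorer hexagon fit. That is within that camera's accuracy and inside the 4 mm limit.
- **Valve:** I swung the lever round with the open fingers until it met its stop at about 7 N. The last readings were 1.57 rad (top and scene cameras), with one of the scene camera's two estimates at 1.60.
- **Other objects:** in the last images they look to be where they started. I judged this by eye and did not measure how far any of them moved. The hand was clear of everything, and the wrist force read close to zero.

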